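Load the slide reader and hold its lens arm at the set mark

ROBOT

A 6-joint arm with a two-finger parallel gripper is mounted at the origin on a cart in front of the work surface, level with it; the furniture and walls round the work are solid. World frame = base frame: x ahead of the robot, y to its left, z up, the work surface at z = 0. Lengths are in m, angles in rad, forces in N, time in s.
With the tool pointing down it reaches from about 0.25 to 0.775 m from the base axis. Payload 4 kg.
Tool frame: the origin (TCP) lies at the very end of the fingers, on their centre line; the grasp point (between the pads) lies behind it (r.grasp_offset is the z of the grasp point in the tool frame, in m); z points along the fingers, y is the direction in which the jaws open and shut (so a half turn about z gives the same grasp; the last joint's range is limited). The gripper opens to 94 mm and grips with 3 to 60 N. Pads are 16 mm wide; open, the fingers measure 119 mm over their backs; the gripper's body (75 mm by 177 mm) begins 78 mm behind the grasp point.
Start: joints at [1.084, 0.087, 1.371, -0, 1.684, -0.103], TCP at [0.206, 0.51, 0.206] pointing down, gripper open.
Joint ranges: [-3.1, 3.1], [-0.76, 2.03], [0.27, 2.55], [-1.08, 4.22], [0.17, 2.65], [-2.57, 2.57]. Speed limits (rad/s): [2.79, 2.79, 3.14, 3.14, 3.14, 3.14].

INTERFACE

Orientations are given as a unit quaternion [w, x, y, z].
In Python, from cell import r gives the robot as it stands.
- The arm moves only by the tool step_arm, never from a script. Its argument "motion" is a list that holds one entry, the list of rows, each a list of 5 numbers: the closure in counts, from 0 (fully open) to 255 (shut), then the shift along the tool's x, y, z in cm, then the turn about the tool's z in rad. In form: [[[hand, dx, dy, dz, twist], ...]]. A call has 1 to 8 rows; each row shifts and turns the commanded pose from where the row before left it, along the tool's axes as they then stand; what a row does not reach is not made up. A row lasts 1/10 s, in which the tool goes at most 50 mm and 8.59 degrees, less where a joint would pass 70% of its speed; a pose out of reach is approached as far as the arm can. A call is refused whole if a number of a shift passes 5 or a number of a turn 0.15, either way. A call with a gripper value outside its range is refused whole. The fingers move at their own pace and stop on an object; the grip force is fixed at half the most. Time passes only in rows, so rows that do not move let the fingers close. It gives the time, the measured TCP pose, the force and the opening at its end, in the units of the state.
- r.get_obs(): the state, without advancing time (a new reading comes with each control period).
- r.camera(name): name is "side" or "top" or "wrist"; returns (picture, depth): 384x512x3 uint8, red, green, blue; 384x512 float32, m along the optical axis (not along the pixel's ray), 0 where there is no reading.
- r.camera_model(name): a dict with "fx", "fy", "cx", "cy" (pixels), "cam_to_world" (4x4, takes a point from camera to world coordinates); the wrist camera has in their place "hand_eye" (4x4, takes a point from camera to tool coordinates, whose origin is the TCP and whose axes are the flange's). Camera axes: x right, y down, z forward; pixel columns grow to the right and rows downward; lengths in m; the calibration is good to about 2 mm. A picture is of the moment at which its call begins: read the wrist's pose just before it. camera_model takes no time and is no camera call.
- r.hand_in(): hands the job in, once; it reports no verdict.
Trained networks look in the newest picture that a camera, given by its name, has taken for a name from the list of things; names that differ only in an ending like _2 or _b are one class to them, and where a whole thing is asked for, a point or a joint stands for the part that bears it (a point fixed in the world has none). Each returns a list of dicts, best first, with "p" (0 to 1); they miss things now and then, are a little off and sometimes report something else, mostly with a low value. They report only what shows in the picture. A call takes as long as a camera call. They do not tell look-alikes from the thing itself.
- r.find_in(camera, label): "location" ([column, row] in pixels, amid what is visible of it).
- r.cut_out(camera, label): "mask" (384x512 bool, what is visible of it) and "location" ([column, row] in pixels, amid what is visible of it).
- r.place_of(camera, label): "location" ([column, row] in pixels: a listed point, or the origin of a listed thing).
The state is a dict: "clock": time; "joints": joint angles; "joint_velocities": joint speeds; "joint_torque": joint torques, N m; "tool_pos": TCP position; "eef_rot": TCP orientation; "ft_force": force on the tool from outside, world axes, zero at the start; "wrist_torque": the same for the moment, N m; "opening": finger opening in m.
Only numpy, scipy, OpenCV 4.12 (cv2) and the standard library are available. Lean on these libraries where they do the work, as an engineer would, in place of code of your own. Each camera call takes 0.05 s, during which the arm holds its last target. There are 200 camera calls.

TASK

Pick up the thin slide carrier from the desk and lay it flat in the recess of the slide reader's stage, then let go of it. Then grip the lens arm's head so that its side lock button is squeezed fully in, draw the spring-loaded arm out of its sleeve until the pointer stands level with the tip of the mark clip on the scale, and finish while still holding it there. Leave the timer, beaker, dropper bottle and rubber stamp where they are.

Things in the scene. Friction and masses are not known exactly. Their poses are not given: they have to be found in the camera images.
- carrier_center (a point): centre of the loose slide carrier, a flat grey plastic plate 76 x 30 x 6 mm (x long, y across, z thick and up; 0.02 to 0.05 kg) with a glass slide in its top, lying on the desk at the start. The plate is alike either way round.
- reading_stand: the slide reader: grey base plate 310 x 84 x 8 mm, fixed to the desk, with the stage at its +x end and the lens arm's sleeve at its -x end. Origin: centre of the base's underside. x: the way the lens arm extends; y: to the lock button's side; z up.
- stage_seat (a point): middle of the top of the stage pad (72 x 22 mm, 14 mm above the desk), where the middle of the carrier's underside belongs, its long side along x. A bar across each end and four corner lugs rise 4 mm above the pad, with 3 mm play round the carrier. Between the lugs the carrier's long sides are free over 56 mm and overhang the pad by 4 mm. Axes as the reader's.
- head_grip (a point): centre of the lens arm's head, a black block 30 (reader's x) x 26 (y) x 32 (z) mm, 50 mm above the desk, free at both y sides and above. The lock button stands out of its +y side. A round lens (33 mm, top 42 mm above the desk) sits 45 mm ahead (+x); the sleeve (30 mm wide, top 60 mm above the desk) begins 40 mm behind (-x) when the arm is home.
- button_face (a point): centre of the outer face of the lock button, a grey block 20 x 20 mm on the head's +y side, 19 mm from the head's centre when out and 14 mm when fully in. The head's opposite face is 13 mm from the centre: 32 mm across when out, 27 mm when squeezed.
- lock_button (a joint): how far the lock button is pressed into the head, m: 0 out, 0.005 fully in. It springs back (about 3 N to start, 6.5 N fully in). Its hook holds the arm home until it is pressed at least 4 mm; it must be squeezed in before the arm is drawn, and stays in while the head is gripped over it.
- reader_arm (a joint): how far the lens arm is drawn out of its sleeve, m, along the reader's +x: 0 home and locked, 0.082 the end. A spring draws it back home with 2 N at home to 4 N at the end, so it has to be held; if let go it stops about 9 mm out, its hook before the keeper, unlocked.
- pointer (a point): middle of the dark steel pointer blade on top of the sleeve, which moves with the arm along the scale's slot (scale lines 5 mm apart, the first at the pointer's home); it is fixed to the arm 125 mm behind the head's centre. Axes as the reader's.
- set_mark (a point): tip of the dark mark clip, a small fixed clip 10 mm wide on the button side of the sleeve with a pointed tip toward the slot, 45 to 75 mm from the pointer's home along the reader's +x. The arm is right when the pointer is level with this tip along the reader's x. Axes as the reader's.
- timer: bench timer lying on its back, 58 x 62 x 20 mm, loose bystander; origin at the centre of its underside
- beaker: small glass beaker, 61 mm across, 70 mm high, loose bystander; origin at the centre of its underside
- bottle: dropper bottle, 30 mm across, 91 mm high, loose bystander; origin at the centre of its underside
- stamp: rubber stamp with a round knob on top, 26 x 54 x 62 mm, loose bystander; origin at the centre of its underside
Not all that is in view belongs to the job. Leave any red or yellow look-alike of the part that bears carrier_center alone.

How it is judged:
By the outcome, as a careful person would: the job done as asked, in the order asked, and still so for the second after the job is handed in, while the arm keeps its last pose, push and grip.
It also fails if it takes over 48 s, if anything falls off the work surface, if the arm or the gripper's body presses on something with over 40 N, if the wrist force passes 120 N, or if a joint passes its speed limit or range.

## Working session

There is one attempt and no reset: what is moved stays moved. The work goes in short steps, Python scripts to look and compute and a tool call to move; the robot and the scene stay as the last step left them, time stands still between calls to the robot, and variables do not carry over. Pictures are saved under pics/ and viewed, about 8 in all and at most 12, crops included, and the job is handed in when it is done.

Besides the shell and the picture viewer there is one more tool, called after ">>>" as name([rows], argument=value, ...), one row to a line, values as JSON. step_arm: Moves the arm, as the interface text tells. Its arguments: {"type":"object","properties":{"motion":{"type":"array","items":{"type":"array","items":{"type":"array","items":{"type":"number"}}}}},"required":["motion"]}

```bash
mkdir -p pics; ls; cat > h.py <<'E'
from cell import r
import numpy as np, cv2
from scipy.spatial.transform import Rotation as R
def T():
    o=r.get_obs(); M=np.eye(4); q=o["eef_rot"]
    M[:3,:3]=R.from_quat([q[1],q[2],q[3],q[0]]).as_matrix(); M[:3,3]=o["tool_pos"]; return M
def c2w(name,Tw=None):
    m=r.camera_model(name)
    return m,(np.array(m["cam_to_world"]) if "cam_to_world" in m else Tw@np.array(m["hand_eye"]))
def pix(name,uv,d=None,z=None,Tw=None):
    m,C=c2w(name,Tw); v=np.array([(uv[0]-m["cx"])/m["fx"],(uv[1]-m["cy"])/m["fy"],1.])
    if d is None:
        w=C[:3,:3]@v; d=(z-C[2,3])/w[2]
    return C[:3,:3]@(v*d)+C[:3,3]
def proj(name,p,Tw=None):
    m,C=c2w(name,Tw); q=np.linalg.inv(C)@np.append(p,1)
    return np.array([m["fx"]*q[0]/q[2]+m["cx"],m["fy"]*q[1]/q[2]+m["cy"]])
E
python3 - <<'E'
from h import *
np.set_printoptions(precision=4,suppress=True)
print(r.get_obs(), r.grasp_offset)
for n in ["top","side"]:
    im,d=r.camera(n); cv2.imwrite(f"pics/{n}0.png",im[:,:,::-1]); np.save(f"{n}_d.npy",d)
    for l,z in dict(carrier_center=.003,reading_stand=0,stage_seat=.014,head_grip=.05,button_face=.05,pointer=.062,set_mark=.062,timer=0,beaker=0,bottle=0,stamp=0).items():
        for k in r.place_of(n,l)[:3]:
            print(n,l,round(k["p"],2),np.array(k["location"]),pix(n,k["location"],z=z))
a=cv2.imread("pics/top0.png");b=cv2.imread("pics/side0.png")
cv2.imwrite("pics/both.png",cv2.resize(np.vstack([a,b]),(800,1200))[:600]); 
E
```

```text
pics
{'clock': 0.0, 'joints': array([ 1.0839,  0.088 ,  1.3722, -0.    ,  1.6836, -0.1031]), 'joint_velocities': array([ 0.0007, -0.0001, -0.0005, -0.0019,  0.    ,  0.001 ]), 'joint_torque': array([ -0.0007, -34.0203, -30.2417,   0.0717,   0.0332,  -0.0002]), 'tool_pos': array([0.2057, 0.5095, 0.2043]), 'eef_rot': array([-0.0003,  0.1907,  0.9816, -0.001 ]), 'ft_force': array([ 0.0575, -0.418 ,  0.1567]), 'wrist_torque': array([ 0.001 ,  0.0441, -0.0171]), 'opening': 0.0940706143436254} -0.0188
top carrier_center 0.8 [144.9 187.5] [0.5662 0.3539 0.003 ]
top carrier_center 0.55 [143.6 246.1] [0.3994 0.356  0.003 ]
top carrier_center 0.49 [170.9 220.2] [0.4724 0.2787 0.003 ]
top reading_stand 0.82 [274.5 160.9] [ 0.6407 -0.0177  0.    ]
top reading_stand 0.21 [364.8 218.9] [ 0.4732 -0.2727  0.    ]
top stage_seat 0.9 [237.7 157.7] [0.6486 0.0871 0.014 ]
top head_grip 0.8 [276.1 155.5] [ 0.6485 -0.0203  0.05  ]
top button_face 0.74 [345.  244.3] [ 0.4061 -0.204   0.05  ]
top button_face 0.51 [277.1 164.2] [ 0.6245 -0.0228  0.05  ]
top pointer 0.43 [180.3 134.6] [0.7056 0.24   0.062 ]
t
[... 458 characters left out ...]
]
side reading_stand 0.86 [290.  223.7] [ 0.6371 -0.0375  0.    ]
side stage_seat 0.63 [288.2 200.4] [0.6572 0.0883 0.014 ]
side stage_seat 0.42 [209.3 265.1] [ 0.405 -0.23   0.014]
side head_grip 0.59 [292.  204.6] [ 0.6465 -0.0159  0.05  ]
side button_face 0.71 [288.7 207.6] [ 0.6332 -0.0335  0.05  ]
side button_face 0.36 [287.1 206. ] [ 0.6308 -0.0227  0.05  ]
side pointer 0.68 [295.4 221.2] [ 0.6294 -0.1372  0.062 ]
side set_mark 0.46 [289.4 208.7] [ 0.6287 -0.0642  0.062 ]
side timer 0.79 [202.2 206. ] [0.3855 0.1195 0.    ]
side beaker 0.55 [296.6 181.4] [0.7257 0.2716 0.    ]
side beaker 0.23 [203.1 210.3] [0.3884 0.0883 0.    ]
side bottle 0.59 [244.3 277. ] [ 0.4831 -0.2685  0.    ]
```

```bash
python3 - <<'E'
import cv2
a=cv2.imread("pics/top0.png")
cv2.imwrite("pics/top_c.png",cv2.resize(a[110:290,120:390],(800,533),interpolation=cv2.INTER_CUBIC))
E
```

```text
(no output)
```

View pics/top_c.png

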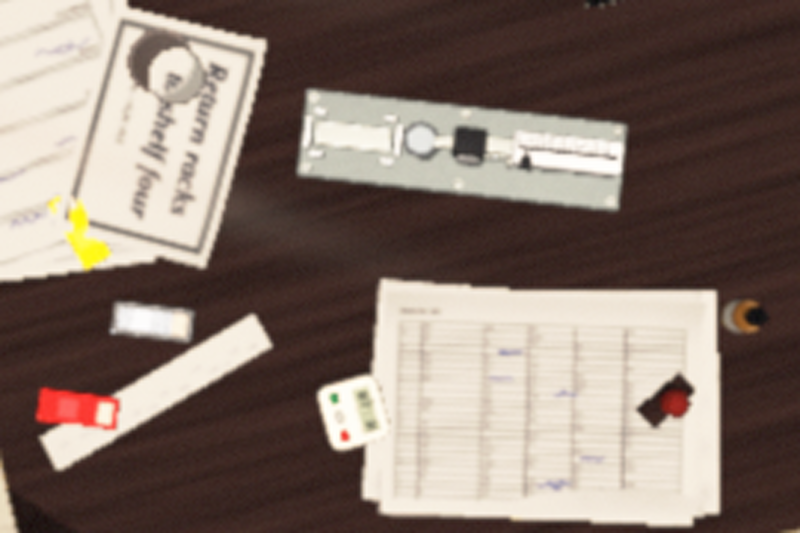

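The crop shows the grey carrier at (152,321), which is full pixel (171,219), and the red and yellow look-alikes apart from it. The reader's stage is at (350,135), its head at (470,145), and the clip tip at (525,158) on the near side.

```bash
cat >> h.py <<'E'
def delta(p,yaw_y):
    "tool-frame shift (cm) to world p after turning first; twist to bring tool-y yaw to yaw_y (deg)"
    M=T(); cur=np.arctan2(M[1,1],M[0,1]); t=-(np.radians(yaw_y)-cur); t=(t+np.pi/2)%np.pi-np.pi/2
    w=np.asarray(p)-M[:3,3]; s=M[:3,:3].T@w*100
    M2=M[:3,:3]@R.from_euler('z',t).as_matrix()
    print("tcp",M[:3,3].round(4),"yaw_y",np.degrees(cur).round(2),"twist",t.round(3),"shift now",s.round(2),"shift if turned first",(M2.T@w*100).round(2),"tilt",M[2,:].round(3))
E
python3 - <<'E'
from h import *
np.set_printoptions(precision=4,suppress=True)
print(r.camera_model("wrist"))
delta([.473,.28,.2],0)
im,d=r.camera("top")
k=r.cut_out("top","carrier_center")
for q in k:
    m=q["mask"].astype(np.uint8); print(q["p"],q["location"],cv2.minAreaRect(cv2.findNonZero(m)))
E
```

```text
{'fx': 276.2958004050469, 'fy': 276.2958004050469, 'cx': 257.6274829358833, 'cy': 194.28545926064152, 'hand_eye': array([[-0.0006, -0.9712, -0.2384,  0.0684],
       [ 1.    , -0.0005, -0.0007,  0.0012],
       [ 0.0006, -0.2384,  0.9712, -0.1796],
       [ 0.    ,  0.    ,  0.    ,  1.    ]])}
tcp [0.206  0.51   0.2055] yaw_y 68.01 twist 1.187 shift now [-33.37 -11.33   0.55] shift if turned first [-23.    26.7    0.55] tilt [-0.     0.    -1.     0.205]
0.86 [145.7, 187.5] ((146.56381225585938, 186.557861328125), (26.038318634033203, 10.132065773010254), 60.64224624633789)
0.57 [172.0, 219.6] ((171.672607421875, 217.86026000976562), (27.375072479248047, 10.887218475341797), 6.009006023406982)
```

>>> step_arm([
  [[0,0,0,0,0.148],[0,0,0,0,0.148],[0,0,0,0,0.148],[0,0,0,0,0.148],[0,0,0,0,0.148],[0,0,0,0,0.148],[0,0,0,0,0.148],[0,0,0,0,0.148]],
])

```text
clock: 2.1
tool_pos: [0.206, 0.51, 0.2055]
eef_rot: [-0.0, 0.708, 0.706, 0.0]
ft_force: [0.2, 0.1, -0.0]
opening: 0.0939
```

>>> step_arm([
  [[0,-2.9,3.3,0.5,0],[0,-2.9,3.3,1,0],[0,-2.9,3.3,1,0],[0,-2.9,3.3,1,0],[0,-2.9,3.4,1,0],[0,-2.9,3.4,1,0],[0,-2.8,3.3,1,0],[0,-2.8,3.4,1,0]],
])

```text
clock: 2.9
tool_pos: [0.4748, 0.2795, 0.1303]
eef_rot: [-0.0, 0.706, 0.708, 0.0]
ft_force: [1.0, 0.4, 0.6]
opening: 0.0938
```

```bash
cat > look.py <<'E'
from h import *
import sys
np.set_printoptions(precision=4,suppress=True)
r.get_obs(); M=T(); im,d=r.camera("wrist"); cv2.imwrite(f"pics/{sys.argv[1]}.png",im[:,:,::-1]); np.save("wd.npy",d); np.save("wT.npy",M)
print("clock",r.get_obs()["clock"],"op",r.get_obs()["opening"],"f",r.get_obs()["ft_force"])
for a in sys.argv[2:]:
    l,z=a.split(":"); z=float(z)
    for k in r.place_of("wrist",l)[:3]:
        u=np.array(k["location"]); x,y=np.clip(u.astype(int),0,[511,383]); print(l,round(k["p"],2),u,"planeZ",pix("wrist",u,z=z,Tw=M),"depth",pix("wrist",u,d=float(d[y,x]),Tw=M))
E
python3 look.py w1 carrier_center:.003
python3 - <<'E'
from h import *
M=np.load("wT.npy")
for q in r.cut_out("wrist","carrier_center")[:3]:
    c=cv2.boxPoints(cv2.minAreaRect(cv2.findNonZero(q["mask"].astype(np.uint8))))
    P=np.array([pix("wrist",u,z=.006,Tw=M) for u in c]); e=P[1]-P[0];f=P[2]-P[1]
    print(q["p"],P.mean(0),np.linalg.norm(e),np.degrees(np.arctan2(e[1],e[0])),np.linalg.norm(f),np.degrees(np.arctan2(f[1],f[0])))
delta([.473,.28,.05],0)
E
```

```text
clock 2.95 op 0.09406547300689518 f [ 2.4846 -3.4289 -0.423 ]
carrier_center 0.75 [185.3 124.9] planeZ [0.3976 0.3506 0.003 ] depth [0.3985 0.3506 0.0067]
carrier_center 0.6 [262.  189.3] planeZ [0.4807 0.2797 0.003 ] depth [0.4806 0.2808 0.0081]
carrier_center 0.57 [346.  122.6] planeZ [0.5705 0.3534 0.003 ] depth [0.5695 0.3534 0.0063]
0.84 [0.39521207 0.34948617 0.006     ] 0.07686487290801254 80.69572355136754 0.03043033823948052 -4.505739622381966
0.79 [0.56827937 0.350753   0.006     ] 0.07639058878006723 29.421910416895933 0.030420146797438537 -55.155310037976186
0.62 [0.47902889 0.27905592 0.006     ] 0.07594617744565124 82.6665146889496 0.0296664771560815 -6.960638474322922
tcp [0.4746 0.2788 0.1292] yaw_y -0.08 twist -0.001 shift now [ 0.12 -0.15  7.92] shift if turned first [ 0.12 -0.15  7.92] tilt [-0.001 -0.002 -1.     0.129]
```

View pics/w1.png

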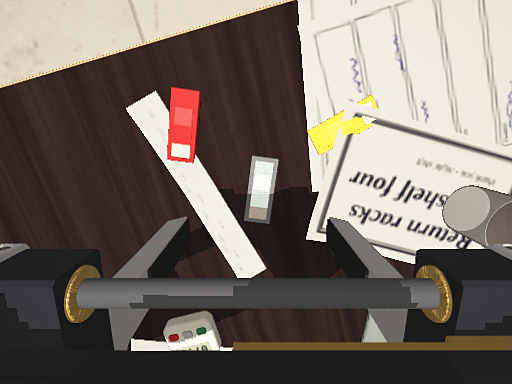

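The wrist view shows the grey carrier at (262,189), the red look-alike at (183,125) and the yellow one at (343,125).

>>> step_arm([
  [[0,0.0,0.45,2,0.122],[0,0,0,2,0],[0,0,0,2,0],[0,0,0,1.5,0],[0,0,0,0,0],[0,0,0,0,0]],
])

```text
clock: 3.65
tool_pos: [0.4779, 0.2815, 0.056]
eef_rot: [-0.0, 0.748, 0.664, 0.0]
ft_force: [0.2, -0.3, 0.2]
opening: 0.0942
```

```bash
python3 look.py w2 carrier_center:.003
python3 - <<'E'
from h import *
M=np.load("wT.npy")
for q in r.cut_out("wrist","carrier_center")[:3]:
    c=cv2.boxPoints(cv2.minAreaRect(cv2.findNonZero(q["mask"].astype(np.uint8))))
    P=np.array([pix("wrist",u,z=.006,Tw=M) for u in c]); e=P[1]-P[0];f=P[2]-P[1]
    print(q["p"],P.mean(0),np.linalg.norm(e),np.degrees(np.arctan2(e[1],e[0])),np.linalg.norm(f),np.degrees(np.arctan2(f[1],f[0])))
    delta([*P.mean(0)[:2],.003],-7)
E
```

```text
clock 3.7 op 0.09357890305012148 f [0.4531 0.0292 0.3371]
carrier_center 0.88 [359.  114.5] planeZ [0.5695 0.3504 0.003 ] depth [0.5684 0.3504 0.0062]
carrier_center 0.62 [261.2 212.4] planeZ [0.4814 0.2773 0.003 ] depth [0.4815 0.2786 0.0071]
0.86 [0.39599644 0.34924152 0.006     ] 0.03154982422594819 -2.217495669657866 0.07748473849681885 -96.27600881098068
tcp [0.479  0.2815 0.0571] yaw_y -6.8 twist 0.004 shift now [ 5.74 -9.05  5.4 ] shift if turned first [ 5.7  -9.07  5.4 ] tilt [ 0.002  0.002 -1.     0.057]
0.66 [0.47955931 0.27873314 0.006     ] 0.030108987671967104 -6.792057738190221 0.07726538176676065 -95.837646764517
tcp [0.479  0.2815 0.0571] yaw_y -6.8 twist 0.004 shift now [-0.28  0.08  5.41] shift if turned first [-0.28  0.08  5.41] tilt [ 0.002  0.002 -1.     0.057]
0.63 [0.56815815 0.35087312 0.006     ] 0.07701349834257393 28.58244154899312 0.03084175881894044 -55.39918430792738
tcp [0.479  0.2815 0.0571] yaw_y -6.8 twist 0.004 shift now [7.94 8.02 5.44] shift if turned first [7.96 7.99 5.44] tilt [ 0.002  0.002 -1.     0.057]
```

>>> step_arm([
  [[0,-0.3,0.1,2,0],[0,0,0,2,0],[0,0,0,1.3,0],[0,0,0,0,0],[255,0,0,0,0],[255,0,0,0,0],[255,0,0,0,0],[255,0,0,0,0]],
])

```text
clock: 4.6
tool_pos: [0.4792, 0.2779, 0.0032]
eef_rot: [0.0, 0.748, 0.664, 0.001]
ft_force: [-0.3, -0.3, -0.2]
opening: 0.0653
```

>>> step_arm([
  [[255,0,0,0,0],[255,0,0,0,0],[255,0,0,0,0]],
])

```text
clock: 4.9
tool_pos: [0.4788, 0.2777, 0.0025]
eef_rot: [-0.0, 0.748, 0.664, 0.0]
ft_force: [-0.5, 0.8, 0.2]
opening: 0.0415
```

>>> step_arm([
  [[255,0,0,0,0],[255,0,0,0,0],[255,0,0,0,0],[255,0,0,0,0]],
])

```text
clock: 5.3
tool_pos: [0.4787, 0.2777, 0.0025]
eef_rot: [-0.0, 0.748, 0.664, -0.0]
ft_force: [-0.6, -0.8, -0.2]
opening: 0.0291
```

>>> step_arm([
  [[255,0,0,-1,0],[255,0,0,-2.5,0],[255,0,0,-2.5,0],[255,0,0,-3,0],[255,0,0,-3,0],[255,0,0,0,0],[255,0,0,0,0]],
])

```text
clock: 6.0
tool_pos: [0.4792, 0.2779, 0.1234]
eef_rot: [0.0, 0.748, 0.664, 0.001]
ft_force: [0.4, -0.2, -0.8]
opening: 0.029
```

```bash
python3 look.py w3 carrier_center:.12; python3 - <<'E'
from h import *
np.set_printoptions(precision=4,suppress=True)
M=np.load("wT.npy");print(M[:3,3])
# carrier centre in tool frame by depth
im,d=r.camera("wrist")
for q in r.cut_out("wrist","carrier_center")[:2]:
    ys,xs=np.nonzero(q["mask"]&(d>0)); P=np.array([pix("wrist",(x,y),d=d[y,x],Tw=np.eye(4)) for x,y in zip(xs,ys)])
    print(q["p"],len(P),P.mean(0),P.min(0),P.max(0))
E
```

```text
clock 6.05 op 0.02876336402566465 f [ 0.718  -0.6434 -0.963 ]
carrier_center 0.97 [335.6 115.1] planeZ [0.5386 0.3482 0.12  ] depth [0.5697 0.3488 0.0066]
carrier_center 0.9 [168.7 132.8] planeZ [0.4307 0.3501 0.12  ] depth [0.395  0.3519 0.006 ]
carrier_center 0.82 [259.1 231.4] planeZ [0.4808 0.2756 0.12  ] depth [0.4811 0.2788 0.1282]
[0.4792 0.2779 0.1234]
0.87 2191 [ 0.0632 -0.0899  0.1143] [ 0.0241 -0.106   0.1118] [ 0.0997 -0.0745  0.1206]Traceback (most recent call last):
  File "<stdin>", line 7, in <module>
  File "h.py", line 11, in pix
    m,C=c2w(name,Tw); v=np.array([(uv[0]-m["cx"])/m["fx"],(uv[1]-m["cy"])/m["fy"],1.])
        ~~~^^^^^^^^^
  File "h.py", line 8, in c2w
    m=r.camera_model(name)
ValueError: time passes only in moves, steps and waits
```

>>> step_arm([
  [[255,-3.45,2.5,-1,0],[255,-3.45,2.5,-1,0],[255,-3.45,2.5,-1,0],[255,-3.45,2.5,-1,0],[255,-3.45,2.5,-1,0],[255,-3.45,2.5,-1,0],[255,-3.45,2.5,-1,0],[255,-3.45,2.5,-0.7,0]],
])

```text
clock: 7.0
tool_pos: [0.6449, -0.0216, 0.1986]
eef_rot: [-0.001, 0.748, 0.664, -0.0]
ft_force: [0.2, 0.5, -0.3]
opening: 0.0292
```

>>> step_arm([
  [[255,0,0,0,0],[255,0,0,0,0],[255,0,0,0,0]],
])

```text
clock: 7.3
tool_pos: [0.6438, -0.0191, 0.1981]
eef_rot: [-0.001, 0.748, 0.664, -0.001]
ft_force: [-0.3, 0.0, -0.4]
opening: 0.0293
```

```bash
python3 look.py w4 stage_seat:.014 head_grip:.05 button_face:.05 set_mark:.062 reading_stand:0 carrier_center:.2; python3 - <<'E'
import cv2
a=cv2.imread("pics/w4.png"); cv2.imwrite("pics/w4b.png",cv2.resize(a[60:330,80:440],(800,600),interpolation=cv2.INTER_CUBIC))
E
```

```text
clock 7.35 op 0.029279333711807652 f [ 0.5494  0.9854 -1.2637]
stage_seat 0.82 [256.6  99. ] planeZ [0.6549 0.0834 0.014 ] depth [0.6549 0.0833 0.0142]
head_grip 0.38 [ 58.9 123.2] planeZ [0.4255 0.0809 0.05  ] depth [0.4034 0.0838 0.0183]
reading_stand 0.79 [257.4 181.1] planeZ [ 0.6431 -0.0232  0.    ] depth [0.6487 0.0161 0.2024]
carrier_center 0.59 [259.8 228.5] planeZ [ 0.6463 -0.0173  0.2   ] depth [ 0.6464 -0.0165  0.2021]
```

View pics/w4b.png

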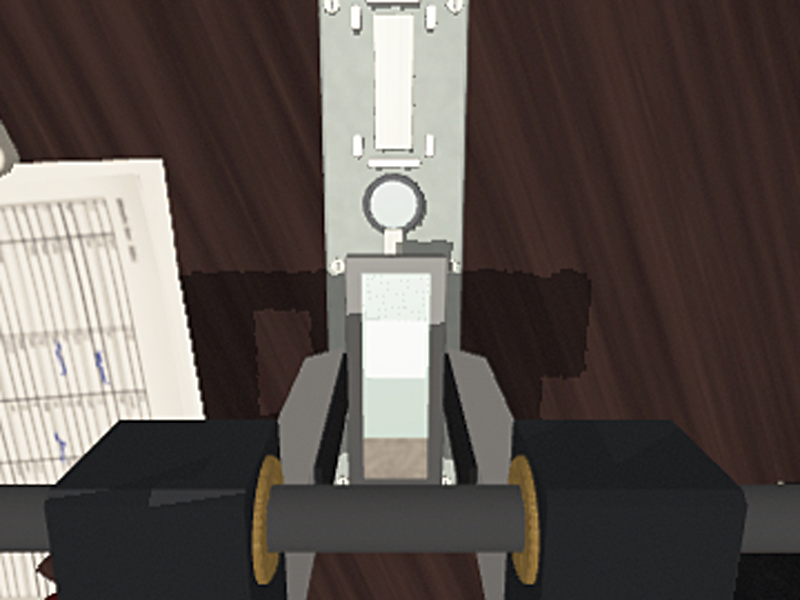

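The view shows the empty pad spanning (375..412, 15..150) in the crop. The end bars are at (393,2) and (394,163), and the carrier is held square from about y=255 to 485.

```bash
python3 - <<'E'
from h import *
np.set_printoptions(precision=4,suppress=True)
M=np.load("wT.npy"); c=lambda x,y:(80+x*.45-.25,60+y*.45-.25)
print(M[:3,3])
pad=np.array([pix("wrist",c(*p),z=.014,Tw=M) for p in [(375,15),(412,15),(412,150),(375,150)]])
print(pad,pad.mean(0),np.linalg.norm(pad[0]-pad[3]),np.linalg.norm(pad[0]-pad[1]))
ax=(pad[0]+pad[1]-pad[2]-pad[3])/2; print("axis",np.degrees(np.arctan2(ax[1],ax[0])))
lug=np.array([pix("wrist",c(*p),z=.018,Tw=M) for p in [(356,19),(431,17),(430,146),(357,146)]]); print("lug",lug.mean(0)); ax=(lug[0]+lug[1]-lug[2]-lug[3])/2; print("axis",np.degrees(np.arctan2(ax[1],ax[0])))
b=np.array([pix("wrist",c(*p),z=0.008,Tw=M) for p in [(320,0),(328,262),(470,0),(463,252)]]); print("base edges",[np.degrees(np.arctan2(*(b[i]-b[i+1])[[1,0]])) for i in (0,2)],b)
zt=M[2,3]+.003
ca=np.array([pix("wrist",c(*p),z=zt,Tw=M) for p in [(346,255),(446,255),(442,485),(348,485)]]); t=(np.linalg.inv(M)@np.c_[ca,np.ones(4)].T).T
print("carrier tool",t[:,:2],t.mean(0))
E
```

```text
[ 0.6438 -0.0191  0.1981]
[[0.6496 0.1218 0.014 ]
 [0.6697 0.1194 0.014 ]
 [0.6616 0.048  0.014 ]
 [0.6405 0.0505 0.014 ]] [0.6553 0.0849 0.014 ] 0.07187263304853415 0.02026741628800627
axis 83.15389955714721
lug [0.6553 0.0849 0.018 ]
axis 83.16006960603801
base edges [np.float64(83.4173704523339), np.float64(83.12936933954317)] [[ 0.6202  0.1343  0.008 ]
 [ 0.6033 -0.0121  0.008 ]
 [ 0.7027  0.1243  0.008 ]
 [ 0.6858 -0.0157  0.008 ]]
carrier tool [[ 0.0397 -0.0135]
 [ 0.0397  0.0156]
 [-0.0348  0.0158]
 [-0.0349 -0.0143]] [ 0.0024  0.0009 -0.003   1.    ]
```

>>> step_arm([
  [[255,3.3,-0.1,0,0],[255,3.5,-0.1,0,0],[255,3.5,0,2.5,0],[255,0,0,4,0],[255,0,0,4,0],[255,0,0,3,0],[255,0,0,0,0],[255,0,0,0,0]],
])

```text
clock: 8.45
tool_pos: [0.6548, 0.0826, 0.0647]
eef_rot: [-0.0, 0.748, 0.664, -0.0]
ft_force: [0.4, 0.2, -0.5]
opening: 0.0293
```

```bash
python3 look.py w5 stage_seat:.014 carrier_center:.066; python3 - <<'E'
from h import *
delta([.6542,.083,.018],-6.8)
a=cv2.imread("pics/w5.png"); cv2.imwrite("pics/w5b.png",cv2.resize(a[80:305,110:410],(800,600),interpolation=cv2.INTER_CUBIC))
E
```

```text
clock 8.5 op 0.029192459258405676 f [-0.0696 -0.6875  0.2831]
stage_seat 0.63 [258.9 306. ] planeZ [ 0.6452 -0.0134  0.014 ] depth [0.659  0.1068 0.1813]
carrier_center 0.87 [258.4 228.9] planeZ [0.6563 0.0841 0.066 ] depth [0.6564 0.085  0.0684]
tcp [0.6568 0.0825 0.068 ] yaw_y -6.83 twist -0.0 shift now [ 0.02 -0.3   4.99] shift if turned first [ 0.02 -0.3   4.99] tilt [ 0.001  0.006 -1.     0.068]
```

View pics/w5b.png

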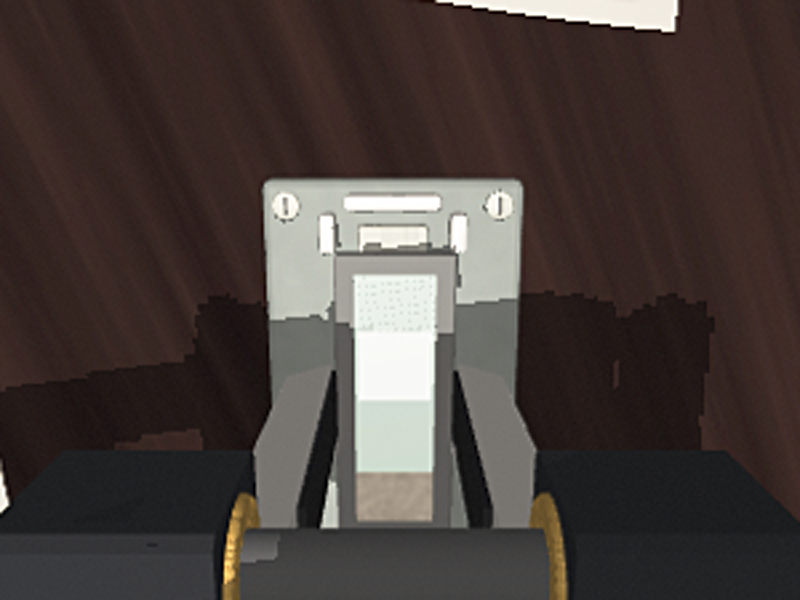

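The carrier (crop centre x≈396) is above the recess (lugs and bar centred at x≈393), with its far end at y≈252 and the end bar's inner edge at y≈211.

```bash
python3 - <<'E'
from h import *
np.set_printoptions(precision=4,suppress=True)
M=np.load("wT.npy"); M[:3,3]=[.6550,.0826,.0652]; s=300/800
c=lambda x,y:(110+x*s-.3,80+y*s-.3); I=np.linalg.inv(M)
f=lambda x,y,z:(I@np.append(pix("wrist",c(x,y),z=z,Tw=M),1))[:2]*1000
print("bar inner",f(345,211,.018),f(440,211,.018),"lug in edges",f(334,240,.018),f(452,240,.018),"lug ctr",f(327,233,.018),f(459,233,.018))
print("carrier end",f(335,254,.0687),f(457,252,.0687))
print("base end",f(264,180,.008),f(522,180,.008))
E
```

```text
bar inner [ 44.0361 -14.409 ] [44.0229 14.7892] lug in edges [ 35.0535 -17.9728] [35.039  18.6391] lug ctr [ 37.2386 -20.096 ] [37.2219 20.7659]
carrier end [ 39.4644 -13.5501] [39.9433 15.9671]
base end [ 52.7353 -40.6686] [52.6933 41.2986]
```

>>> step_arm([
  [[255,0.13,-0.1,1.5,0],[255,0,0,1.5,0],[255,0,0,0.8,0],[255,0,0,0.4,0],[255,0,0,0.3,0],[255,0,0,0.2,0],[255,0,0,0,0]],
])

```text
clock: 9.3
tool_pos: [0.6541, 0.0839, 0.0175]
eef_rot: [0.0, 0.748, 0.664, 0.0]
ft_force: [-0.7, 0.2, -1.7]
opening: 0.0293
```

>>> step_arm([
  [[120,0,0,0,0],[120,0,0,0,0],[120,0,0,0,0],[120,0,0,0,0]],
])

```text
clock: 9.7
tool_pos: [0.6542, 0.0839, 0.0178]
eef_rot: [0.0, 0.748, 0.664, 0.0]
ft_force: [-0.6, 0.4, 0.1]
opening: 0.0497
```

>>> step_arm([
  [[120,0,0,-2,0],[60,0,0,-3,0],[0,0,0,-3,0],[0,0,0,-3,0],[0,-2,0,-2,0],[0,-3,0,-2,0],[0,-3,0,0,0],[0,0,0,0,0]],
])

```text
clock: 10.5
tool_pos: [0.6448, 0.0009, 0.169]
eef_rot: [0.001, 0.749, 0.662, 0.0]
ft_force: [0.1, 0.6, -0.1]
opening: 0.0938
```

```bash
python3 look.py w6 stage_seat:.014 carrier_center:.02 head_grip:.05 button_face:.05 set_mark:.062 pointer:.062; python3 - <<'E'
from h import *
a=cv2.imread("pics/w6.png"); cv2.imwrite("pics/w6b.png",cv2.resize(a[60:330,80:440],(800,600),interpolation=cv2.INTER_CUBIC))
E
```

```text
clock 10.55 op 0.09376992764289326 f [-0.2581  0.1269 -0.5446]
stage_seat 0.7 [256.1 114.2] planeZ [0.6544 0.0837 0.014 ] depth [0.6544 0.0834 0.0209]
carrier_center 0.73 [258.4 113.9] planeZ [0.657  0.0834 0.02  ] depth [0.657  0.0834 0.0214]
head_grip 0.75 [259.  210.3] planeZ [ 0.6446 -0.0217  0.05  ] depth [ 0.6451 -0.0164  0.0669]
button_face 0.73 [238.8 211.8] planeZ [ 0.6217 -0.0206  0.05  ] depth [ 0.617  -0.0337  0.0071]
set_mark 0.68 [251.6 260.5] planeZ [ 0.6293 -0.0761  0.062 ] depth [ 0.6298 -0.0732  0.0676]
pointer 0.93 [259.8 316.5] planeZ [ 0.6296 -0.1504  0.062 ] depth [ 0.63   -0.1467  0.0668]
```

View pics/w6b.png

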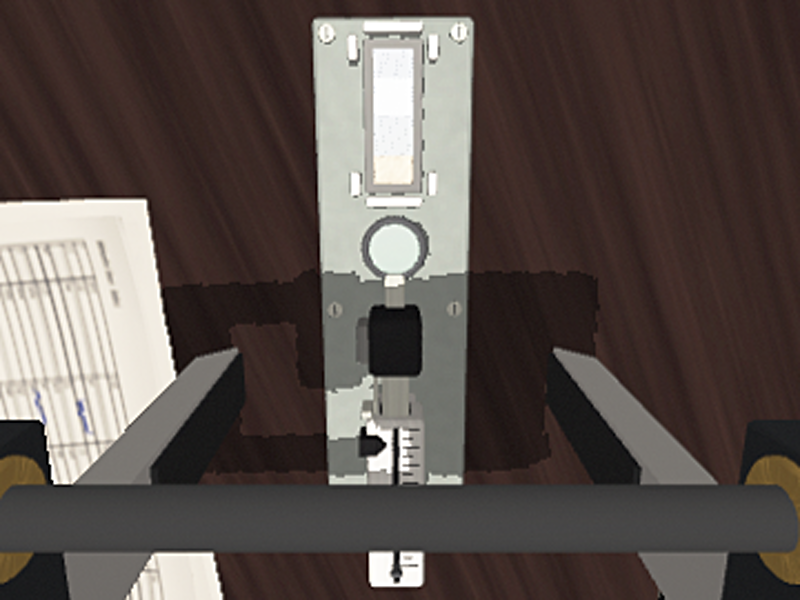

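The carrier lies flat in the recess, between the bars (crop y 38–193) and the lugs. The head is at (395,340), the button on its left, the clip tip at (385,444) and the pointer at (396,575) at the edge of view. I'll move back to see the pointer and mark clearly together.

>>> step_arm([
  [[0,-3,0,0,0],[0,-4,0,0,0],[0,-4,0,1,0],[0,-1,0,2,0],[0,0,0,0,0],[0,0,0,0,0]],
])

```text
clock: 11.45
tool_pos: [0.6301, -0.1137, 0.1369]
eef_rot: [-0.001, 0.748, 0.664, -0.0]
ft_force: [1.0, -0.2, 0.1]
opening: 0.0938
```

```bash
python3 look.py w7 head_grip:.05 button_face:.05 set_mark:.0665 pointer:.0665; python3 - <<'E'
from h import *
a=cv2.imread("pics/w7.png"); cv2.imwrite("pics/w7b.png",cv2.resize(a[90:270,140:380],(800,600),interpolation=cv2.INTER_CUBIC))
E
```

```text
clock 11.5 op 0.09386466607124949 f [ 0.0869 -0.5313 -0.0304]
head_grip 0.89 [258.8  98.7] planeZ [ 0.6429 -0.0201  0.05  ] depth [ 0.6427 -0.0215  0.0658]
button_face 0.48 [238.9 101.9] planeZ [ 0.6245 -0.0207  0.05  ] depth [ 0.625  -0.0215  0.0597]
set_mark 0.72 [251.1 161.7] planeZ [ 0.6294 -0.0745  0.0665] depth [ 0.6294 -0.0745  0.0665]
pointer 0.92 [263.6 238.2] planeZ [ 0.6322 -0.1496  0.0665] depth [ 0.6321 -0.1516  0.0617]
```

View pics/w7b.png

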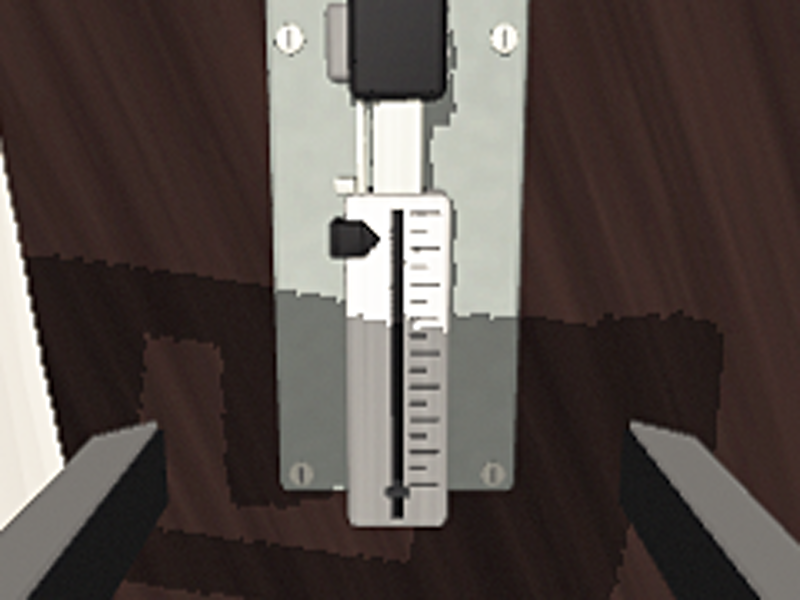

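The scale is clear: first line at crop y≈485, the 75 mm line at ≈232 and the 70 mm line at ≈248. The clip tip is at (378,239) and the pointer at (398,491).

```bash
python3 - <<'E'
from h import *
np.set_printoptions(precision=4,suppress=True)
M=np.load("wT.npy"); d=np.load("wd.npy"); I=np.linalg.inv(M)
c=lambda x,y:(140+x*.3-.35,90+y*.3-.35)
f=lambda x,y,z:(I@np.append(pix("wrist",c(x,y),z=z,Tw=M),1))[:2]*1000
ys=[485,468,450,435,419,403,387,369,352,335,320,302,285,267,248,232,213]
for z in (.058,.060,.062):
    X=np.array([f(424,y,z)[0] for y in ys]); p=np.polyfit(X,np.arange(17)*5,1); print("z",z,"slope",p[0],"resid",(np.polyval(p,X)-np.arange(17)*5).std(),end=" ")
    for h in (.060,.062,.064,.066): print(h,"tip",np.polyval(p,f(378,239,h)[0]).round(2),"ptr",np.polyval(p,f(398,491,h)[0]).round(2),end="; ")
    print()
def dep(x,y):
    u,v=np.round(c(x,y)).astype(int); return pix("wrist",(u,v),d=float(d[v,u]),Tw=M)[2]
print("heights clip",dep(350,239),dep(362,239),"scale",dep(370,300),dep(435,275),"sleeve",dep(365,450),"ptr",dep(398,491),dep(393,491),"head",dep(400,50),"btn",dep(338,45),"base",dep(300,150))
# head box at top z=.066
print("head y edges",f(349,60,.066),f(447,60,.066),"back edge",f(398,100,.066),"btn outer",f(328,45,.06))
print("axis pts", f(398,220,.06),f(398,470,.06))
E
```

```text
z 0.058 slope 0.9934886644301669 resid 0.261076808984269 0.06 tip 73.04 ptr -1.64; 0.062 tip 73.29 ptr -0.81; 0.064 tip 73.53 ptr 0.01; 0.066 tip 73.78 ptr 0.84; 
z 0.06 slope 1.0012330072049709 resid 0.2610768089842657 0.06 tip 72.8 ptr -2.47; 0.062 tip 73.04 ptr -1.64; 0.064 tip 73.29 ptr -0.8; 0.066 tip 73.54 ptr 0.03; 
z 0.062 slope 1.0090990343632313 resid 0.26107680898426716 0.06 tip 72.55 ptr -3.31; 0.062 tip 72.8 ptr -2.47; 0.064 tip 73.05 ptr -1.63; 0.066 tip 73.3 ptr -0.79; 
heights clip 0.06820304766830931 0.06700780169851689 scale 0.05968055506091602 0.06087364454372535 sleeve 0.0591287735947883 ptr 0.06839645679592579 0.06851756580286514 head 0.06674284593537932 btn 0.060856352790733426 base 0.008945039283928424
head y edges [ 85.6087 -10.714 ] [85.5888 14.7774] back edge [75.5514  2.0395] btn outer [ 89.7916 -16.5238]
axis pts [43.5456  2.0831] [-30.2343   2.1281]
```

>>> step_arm([
  [[0,3,0,0,0],[0,3,0.06,0,0],[0,3,0,0,0],[0,0,0,3,0],[0,0,0,3,0],[0,0,0,3,0],[0,0,0,1.7,0],[0,0,0,0,0]],
])

```text
clock: 12.5
tool_pos: [0.6393, -0.0244, 0.0272]
eef_rot: [-0.002, 0.748, 0.664, -0.002]
ft_force: [-0.4, -0.3, -1.2]
opening: 0.094
```

>>> step_arm([
  [[255,0,0,0,0],[255,0,0,0,0],[255,0,0,0,0],[255,0,0,0,0],[255,0,0,0,0],[255,0,0,0,0],[255,0,0,0,0],[255,0,0,0,0]],
])

```text
clock: 13.3
tool_pos: [0.6407, -0.0253, 0.0304]
eef_rot: [-0.001, 0.748, 0.664, -0.001]
ft_force: [-3.3, -0.0, 2.3]
opening: 0.0334
```

>>> step_arm([
  [[255,0,0,0,0],[255,0,0,0,0],[255,0,0,0,0],[255,0,0,0,0],[255,0,0,0,0]],
])

```text
clock: 13.8
tool_pos: [0.6411, -0.0254, 0.0304]
eef_rot: [-0.0, 0.748, 0.664, -0.0]
ft_force: [-2.9, 0.2, 2.2]
opening: 0.0266
```

Opening of 26.6 mm means the button is fully squeezed. Now drawing 70 mm slowly.

```bash
python3 - <<'E'
from h import *
M=[]
for i in range(8): r.camera("side") if i else None; M.append(T()[:3,3])
print(np.mean(M,0),np.std(M,0)); np.save("p0.npy",np.mean(M,0))
E
```

```text
[ 0.64112146 -0.02540517  0.03038844] [1.26070870e-05 1.28698450e-05 1.54084836e-05]
```

>>> step_arm([
  [[255,0.5,0,0,0],[255,1,0,0,0],[255,1.2,0,0,0],[255,1.2,0,0,0],[255,1.2,0,0,0],[255,1.2,0,0,0],[255,0.7,0,0,0],[255,0,0,0,0]],
])

```text
clock: 14.95
tool_pos: [0.6493, 0.044, 0.0304]
eef_rot: [0.0, 0.748, 0.664, -0.001]
ft_force: [-6.0, -3.2, 3.0]
opening: 0.0263
```

>>> step_arm([
  [[255,0,0,0,0],[255,0,0,0,0],[255,0,0,0,0]],
])

```text
clock: 15.25
tool_pos: [0.6492, 0.0429, 0.0304]
eef_rot: [0.0, 0.748, 0.664, -0.001]
ft_force: [-5.8, -2.9, 3.4]
opening: 0.0265
```

```bash
cat > chk.py <<'E'
from h import *
import sys
P=[]
for i in range(6): r.camera(["wrist","top","side"][i%3]); P.append(T()[:3,3])
w=np.mean(P,0)-np.load("p0.npy"); a=np.radians(83.2)
o=r.get_obs(); print("drawn mm",1000*w@[np.cos(a),np.sin(a),0],"lat",1000*w@[np.sin(a),-np.cos(a),0],"op",o["opening"],"f",o["ft_force"],"t",o["clock"])
M=T(); im={}
for n in ["wrist","top","side"]:
    im[n]=r.camera(n)[0]
    for l in ["pointer","set_mark","head_grip"]:
        for k in r.place_of(n,l)[:1]: print(n,l,k["p"],k["location"],pix(n,k["location"],z=.05 if l=="head_grip" else .0665,Tw=M))
cv2.imwrite(f"pics/{sys.argv[1]}.png",np.vstack([cv2.resize(im["wrist"],(400,300)),np.zeros((0,400,3),np.uint8)])[:,:,::-1])
a=cv2.resize(im["top"][130:190,215:335],(800,400),interpolation=cv2.INTER_CUBIC); b=cv2.resize(im["wrist"],(400,200),interpolation=cv2.INTER_AREA); c=cv2.resize(im["side"][180:240,260:330],(400,200),interpolation=cv2.INTER_CUBIC)
cv2.imwrite(f"pics/{sys.argv[1]}.png",np.vstack([a,np.hstack([b,c])])[:,:,::-1])
E
python3 chk.py c1
```

```text
drawn mm 68.72475812537765 lat -0.0988833698551389 op 0.02649906989109088 f [-5.84945581 -2.96330924  2.91623432] t 15.55
wrist head_grip 0.86 [258.1, 236.3] [0.65076281 0.04648617 0.05      ]
top pointer 0.53 [300.2, 158.9] [ 0.63623684 -0.08421343  0.0665    ]
top set_mark 0.53 [299.3, 161.8] [ 0.62841906 -0.08171052  0.0665    ]
top head_grip 0.42 [273.2, 161.1] [ 0.63311078 -0.01222258  0.05      ]
side pointer 0.48 [293.8, 211.3] [ 0.63527071 -0.09020704  0.0665    ]
side set_mark 0.53 [290.4, 210.5] [ 0.62725702 -0.08413004  0.0665    ]
side head_grip 0.59 [286.7, 194.6] [0.64510192 0.05493639 0.05      ]
```

View pics/c1.png

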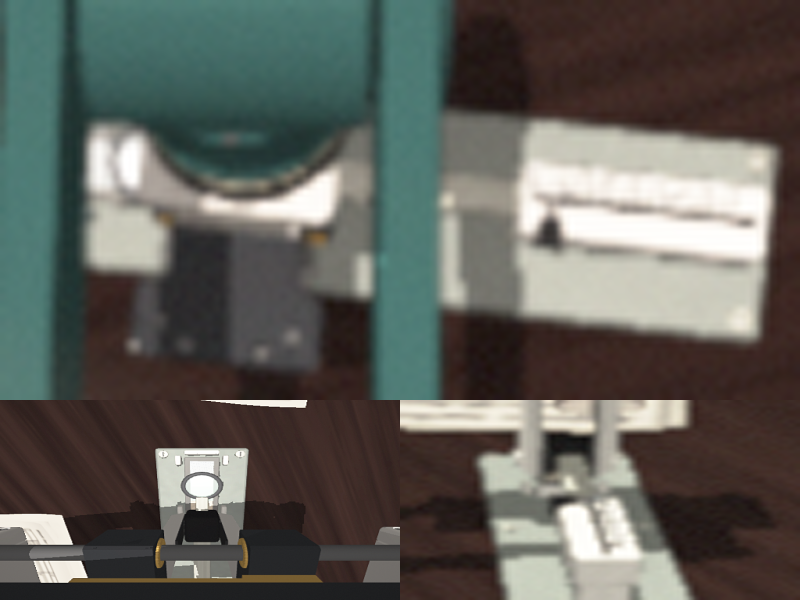

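The arm is about 68.7 mm out. The clip and scale show right of the arm in the top view, and the head is still held in the wrist view. About 4.8 mm remain.

>>> step_arm([
  [[255,0.25,0,0,0],[255,0.23,0,0,0],[255,0,0,0,0],[255,0,0,0,0],[255,0,0,0,0],[255,0,0,0,0]],
])

```text
clock: 16.75
tool_pos: [0.6497, 0.0476, 0.0304]
eef_rot: [0.0, 0.748, 0.664, -0.001]
ft_force: [-6.5, -3.0, 4.3]
opening: 0.0263
```

```bash
python3 chk.py c2; python3 - <<'E'
from h import *
# all detections over several frames of top and side
for n in ["top","side"]:
    D=[]
    for i in range(5):
        im,_=r.camera(n); q={}
        for l in ["pointer","set_mark"]:
            k=r.place_of(n,l)
            if k: q[l]=pix(n,k[0]["location"],z=.0665)
        if len(q)==2: D.append(q["pointer"]-q["set_mark"])
    D=np.array(D)*1000
    if len(D): print(n,len(D),D.mean(0),D.std(0))
t,_=r.camera("top"); s,_=r.camera("side")
cv2.imwrite("pics/d1.png",np.vstack([cv2.resize(t[145:175,285:335],(500,300),interpolation=cv2.INTER_CUBIC),cv2.resize(s[190:225,275:325],(500,300),interpolation=cv2.INTER_CUBIC)])[:,:,::-1])
E
```

```text
drawn mm 73.46346303414255 lat -0.09506879571107259 op 0.026511904057137714 f [-5.72048138 -2.61394422  2.8149529 ] t 17.05
wrist pointer 0.51 [256.3, 172.7] [0.65549443 0.09363086 0.0665    ]
wrist head_grip 0.6 [256.5, 237.6] [0.65023877 0.05047219 0.05      ]
top pointer 0.52 [177.6, 133.2] [0.708555   0.24634915 0.0665    ]
top set_mark 0.36 [296.8, 160.1] [ 0.63305858 -0.07505432  0.0665    ]
side pointer 0.57 [293.6, 208.0] [ 0.63895587 -0.07066221  0.0665    ]
side set_mark 0.5 [287.1, 208.8] [ 0.62050767 -0.07269317  0.0665    ]
side head_grip 0.42 [288.4, 189.7] [0.65763943 0.09063078 0.05      ]
top 5 [ 8.95150548e+00 -3.26439584e+00  4.44089210e-14] [2.67873845e+00 5.87283465e+00 8.88178420e-14]
side 5 [14.60102128  9.02071614  0.        ] [4.07844116e+00 8.56356750e+00 3.51083347e-14]
```

View pics/d1.png

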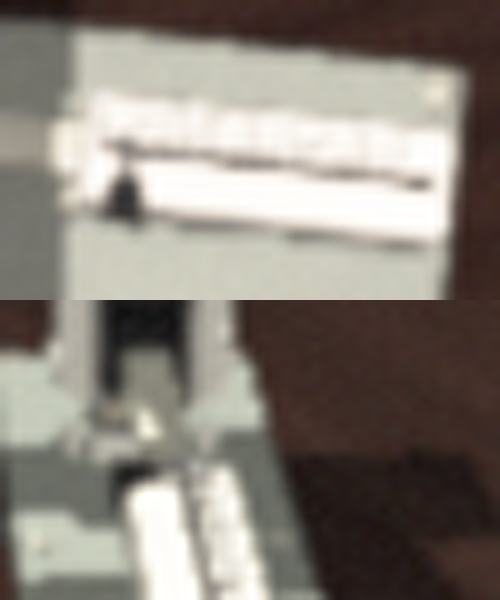

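In the enlarged top view the pointer's dark spot at (127,147) stands level with the clip tip at (125,172), allowing for the reader's 7° slant. This agrees with the 73.5 mm measured on the scale, so I'm handing in.

```bash
python3 -c "
from cell import r
print(r.hand_in())"
```

```text
the job is handed in; nothing more can be done
None
```

The job is handed in, at about 17 s of the 48 s. The slide carrier lies in the stage recess, released. The gripper is still holding the lens arm's head, with the pointer at the mark clip.

- **Carrier:** the close wrist picture after release showed it flat between the end bars and lugs. I did not take another close look at it after drawing the arm, though it still looked seated in a wide view partway through the draw.
- **Lock button:** the grip closed to 26.5 mm, against 27 mm for a fully squeezed button, and held there to the end.
- **Lens arm:** I read the mark at about 73.5 mm from the pointer's home on the scale. The tool's measured draw was 73.46 mm, which assumes the head did not slip in the grip; up to about 1 mm of slip would not have shown. In the enlarged top view the pointer stood level with the clip tip to within a fraction of a millimetre.
- **Forces and bystanders:** the wrist force stayed under about 10 N in every reading. I never moved towards the timer, beaker, bottle, stamp or the look-alikes.
- **Check that disagreed:** the networks' pointer and mark positions in the top and side pictures scattered by 6 to 9 mm at the end, and one took the beaker for the pointer. I used the scale reading and the enlarged picture instead.

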